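# Make up two desk kits from the stationery stock

### The arm

A 7-joint arm with a two-finger parallel gripper is mounted at the origin on the work surface. World frame = base frame: x ahead of the robot, y to its left, z up, the work surface at z = 0. Lengths are in m, angles in rad, forces in N, time in s.
With the tool pointing down it reaches from about 0.4 to 0.9 m from the base axis. Payload 5.6 kg.
Tool frame: the origin (TCP) lies midway between the tips of the shut fingers; the grasp point (between the pads) lies 19 mm behind it; z points along the fingers, y is the line along which they close (so a half turn about z gives the same grasp; the last joint's range is limited). The gripper opens to 92 mm and grips with 3 to 60 N. Pads are 20 mm wide; open, the fingers measure 128 mm over their backs; the gripper's body (75 mm by 189 mm) begins 69 mm behind the grasp point.
Start: joints at [-1.344, 0.468, -0.012, 1.603, 0.006, 1.071, -0.056], TCP at [0.173, 0.626, 0.215] pointing down, gripper open.
Joint ranges: [-2.53, 2.53], [-0.31, 2.02], [-1.57, 1.55], [0.28, 2.44], [-1.29, 4.43], [0.15, 1.84], [-2.92, 2.92]. Speed limits (rad/s): [2.57, 2.57, 3.14, 3.14, 3.14, 3.14, 3.14].

### API

Orientations are given as a 3x3 rotation matrix whose columns are the frame's x, y, z axes.
In Python, from station import env, effector, solver, viewer, workorder, search_frame, tip_of gives the robot as it stands. Calls block until the motion is done:
- env.reach(position, orientation): joint-space move of the TCP to a pose.
- env.movel(position, frame=None, rate=0.15): straight line of the TCP; frame=None keeps the orientation; rate is the mean speed in m/s.
- env.goto_joints(angles): joint-space move.
- effector.release() and effector.grasp(squeeze=None): open the fingers fully, or close them until they stop; squeeze is the grip in N (None keeps the last).
- env.pause(seconds).
- solver.inverse_kinematics(position, orientation): joint angles nearest the present ones, or None.
- env.sense(): the state.
- viewer.read_camera(name): name is "scene" or "top" or "wrist"; returns (picture, depth): 384x512x3 uint8, red, green, blue; 384x512 float32, m along the optical axis (not along the pixel's ray), 0 where there is no reading.
- viewer.camera_info(name): a dict with "intrinsics" (3x3 intrinsics, pixels), "dist_coeffs" ([k1, k2, p1, p2, k3] as OpenCV has them; the pictures are not rectified), "eye" and "rotation" of the camera in the world; the wrist camera has in their place "T_tool_cam" (4x4, takes a point from camera to tool coordinates, whose origin is the TCP and whose axes are the flange's). Camera axes: x right, y up, looking along -z (the intrinsics and any distortion apply to the point x, -y, -z); pixel columns grow to the right and rows downward; lengths in m; the calibration is good to about 2 mm. A picture is of the moment at which its call begins: read the wrist's pose just before it. camera_info takes no time and is no camera call.
A pose or a line that the arm cannot do raises env.PlanningError and nothing moves.
- workorder.finish_job(): hands the job in; it is judged then, once.
Trained networks look in the newest picture that a camera, given by its name, has taken for a name from the list of things; names that differ only in an ending like _2 or _b are one class to them, and where a whole thing is asked for, a point or a joint stands for the part that bears it (a point fixed in the world has none). Each returns a list of dicts, best first, with "score" (0 to 1); they miss things now and then, are a little off and sometimes report something else, mostly with a low value. They report only what shows in the picture. A call takes as long as a camera call. They do not tell look-alikes from the thing itself.
- search_frame(camera, name): "at" ([x, y, z] in m, in world coordinates, good to about 4 mm: the middle of the surface that is visible of it).
- tip_of(camera, name): "at" ([x, y, z] in m, in world coordinates, good to about 4 mm: a listed point, or the origin of a listed thing).
The state is a dict: "t": time; "joint_positions": joint angles; "joint_velocities": joint speeds; "tau": joint torques, N m; "ee_pos": TCP position; "tcp_rot": TCP orientation; "wrist_force": force on the tool from outside, world axes, zero at the start; "moment": the same for the moment, N m; "gripper_width": finger opening in m; "grasp_force": force on a finger pad.
Only numpy, scipy, OpenCV 4.12 (cv2) and the standard library are available. Lean on these libraries where they do the work, as an engineer would, in place of code of your own. Each camera call takes 0.05 s, during which the arm holds its last target. There are 200 camera calls.

### The job

Make up two desk kits from the stock in the middle of the table. In the blue tray lay the red stapler on its base in the long bay, stand the orange-capped glue stick in the cell with the black rubber mat and the green-lidded clip tub in the bare cell; in the yellow tray lay the black stapler on its base in the long bay and stand the rubber stamp in the cell with the black mat, leaving its other cell empty. Everything must sit flat on the tray floors, and the rest of the stock (blue-capped glue stick, red-lidded tub, correction-fluid bottle) stays standing where it is.

Things in the scene. Friction and masses are not known exactly. Their poses are not given: they have to be found in the camera images.
- blue_tray: Fixed open blue kit tray, 165 (x) x 145 (y) x 22 mm high; walls, dividers 5 mm; origin: centre of its underside; yaw within 0.4 rad, on either side of the table. Floors 4 mm above origin. Long bay along x, inside 155 x 60, centred at x, y = (0, -37.5) mm; cell with black rubber mat, inside 75 x 70, centred (+40, +32.5); bare cell, same size, floor in the tray's colour, centred (-40, +32.5).
- yellow_tray: Fixed open yellow kit tray, 165 (x) x 145 (y) x 22 mm high; walls, dividers 5 mm; origin: centre of its underside; yaw within 0.4 rad, on either side of the table. Floors 4 mm above origin. Long bay along x, inside 155 x 60, centred at x, y = (0, -37.5) mm; cell with black rubber mat, inside 75 x 70, centred (+40, +32.5); bare cell, same size, floor in the tray's colour, centred (-40, +32.5).
- red_stapler: Loose stapler with a red top cover, lying on its black base; 130 (x, its length) x 36 (y) x 54 mm high, 0.2 kg. Origin at the centre of its underside, z up. The cover, 34 mm wide with flat sides, spans heights 28 to 54 mm: grip it there across y. At the start it lies along the table's y within 0.5 rad. Either way round will do.
- black_stapler: Loose stapler with a black top cover, lying on its black base; 130 (x, its length) x 36 (y) x 54 mm high, 0.2 kg. Origin at the centre of its underside, z up. The cover, 34 mm wide with flat sides, spans heights 28 to 54 mm: grip it there across y. At the start it lies along the table's y within 0.5 rad. Either way round will do.
- orange_glue: Loose glue stick standing upright, white with an orange cap on top: plain cylinder 30 mm in diameter, 80 mm high, about 40 g. Origin at the centre of its underside, z up along it.
- green_tub: Loose closed tub of paper clips, white with a green lid: plain cylinder 46 mm in diameter, 52 mm high, about 70 g. Origin at the centre of its underside, z up.
- stamp: Loose rubber stamp standing on its black square base, 44 x 44 x 20 mm, with a round upright wooden handle on top: 28 mm in diameter from height 33 to 76 mm (total height 76 mm), about 90 g. Origin at the centre of its underside, z up. Grip it by the handle.
- blue_glue: Loose glue stick standing upright, white with a blue cap on top: plain cylinder 30 mm in diameter, 80 mm high, about 40 g. Origin at the centre of its underside, z up along it. A spare: it stays where it stands.
- red_tub: Loose closed tub of paper clips, white with a red lid: plain cylinder 46 mm in diameter, 52 mm high, about 70 g. Origin at the centre of its underside, z up. A spare: it stays where it stands.
- fluid: Loose closed correction-fluid bottle standing upright, white with a blue band and a narrow black cap: 32 mm in diameter, 72 mm high (cap 18 mm in diameter above 50 mm), about 45 g. Origin at the centre of its underside. A spare: it stays where it stands.
Mind the look-alikes: they are no part of the job. There is more than one size of the yellow_tray; the job needs the smaller.

How it is judged:
At the end, for the whole second after the job is handed in: All five lie at rest on the floor (5 mm) of their own compartment, upright (0.12 rad): staplers within 16 mm in x and y of the bay centre and 0.3 rad of its length, glue stick and stamp 24 mm, tub 20 mm of the cell centre; the three spares upright, less than 30 mm from their start (x of red_stapler in the frame of blue_tray between -0.016 and 0.016 m and y of red_stapler in the frame of blue_tray between -0.0535 and -0.0215 m and z of red_stapler in the frame of blue_tray between -0.001 and 0.009 m and angle between each of red_stapler, orange_glue, green_tub, black_stapler, stamp, blue_glue, red_tub, fluid's own z axis and vertical below 0.12 rad and linear speed of each of red_stapler, orange_glue, green_tub, black_stapler, stamp, blue_glue, red_tub, fluid below 0.02 m/s and angular speed of each of red_stapler, orange_glue, green_tub, black_stapler, stamp below 0.2 rad/s and angle between the x axis of red_stapler and the x axis of blue_tray, either way round below 0.3 rad and x of orange_glue in the frame of blue_tray between 0.016 and 0.064 m and y of orange_glue in the frame of blue_tray between 0.0085 and 0.0565 m and z of orange_glue in the frame of blue_tray between -0.001 and 0.009 m and x of green_tub in the frame of blue_tray between -0.06 and -0.02 m and y of green_tub in the frame of blue_tray between 0.0125 and 0.0525 m and z of green_tub in the frame of blue_tray between -0.001 and 0.009 m and x of black_stapler in the frame of yellow_tray between -0.016 and 0.016 m and y of black_stapler in the frame of yellow_tray between -0.0535 and -0.0215 m and z of black_stapler in the frame of yellow_tray between -0.001 and 0.009 m and angle between the x axis of black_stapler and the x axis of yellow_tray, either way round below 0.3 rad and x of stamp in the frame of yellow_tray between 0.016 and 0.064 m and y of stamp in the frame of yellow_tray between 0.0085 and 0.0565 m and z of stamp in the frame of yellow_tray between -0.001 and 0.009 m and distance of each of blue_glue, red_tub, fluid from where it was at the start of the episode below 0.03 m); the robot touches nothing.
It also fails if it takes over 115 s, if anything falls off the work surface, if the arm or the gripper's body presses on something with over 40 N, if the wrist force passes 120 N, or if a joint passes its speed limit or range.

## Working session

There is one attempt and no reset: what is moved stays moved. The work goes in short steps, each a Python script; the robot and the scene stay as the last script left them, time stands still between calls to the robot, and variables do not carry over. Pictures are saved under pics/ and viewed, at most 14 in all, crops included, and the job is handed in when it is done.

```bash
ls; mkdir -p pics; python3 - <<'E'
from station import env,viewer
import cv2,numpy as np
for n in("top","scene"):
    p,d=viewer.read_camera(n); cv2.imwrite(f"pics/{n}0.png",p[:,:,::-1]); np.save(f"{n}0.npy",d)
    i=viewer.camera_info(n); print(n,i)
print(env.sense())
E
```

```text
pics
top {'intrinsics': array([[371.31096067,   0.        , 258.41505788],
       [  0.        , 371.31096067, 194.57185282],
       [  0.        ,   0.        ,   1.        ]]), 'dist_coeffs': array([-0.03136977,  0.        ,  0.        ,  0.        ,  0.        ]), 'eye': array([0.33519962, 0.01419999, 1.04946566]), 'rotation': array([[-0.01164513,  0.99349722, -0.11325925],
       [-0.99986371, -0.01024377,  0.01294719],
       [ 0.01170279,  0.11339459,  0.99348111]])}
scene {'intrinsics': array([[434.46862038,   0.        , 257.94377435],
       [  0.        , 434.46862038, 187.1927118 ],
       [  0.        ,   0.        ,   1.        ]]), 'dist_coeffs': array([-0.02122654,  0.        ,  0.        ,  0.        ,  0.        ]), 'eye': array([1.1579005 , 0.24402519, 0.929521  ]), 'rotation': array([[-0.29986236, -0.73307228,  0.61048144],
       [ 0.9539273 , -0.22352835,  0.20014443],
       [-0.01026043,  0.64237069,  0.7663254 ]])}
{'t': 0.1, 'joint_positions': array([-1.34399889,  0.46831701, -0.01159702,  1.60350275,  0.00599403,
        1.07141813, -0.05632468]), 'joint_velocities': array([ 5.62310387e-05, -2.12401861e-03,  1.12664410e-03, -1.70994785e-03,
        1.44237747e-03, -8.75079023e-04,  2.30820894e-03]), 'tau': array([ 5.78052386e-04, -5.21642733e+01, -1.28205636e-02, -2.44362742e+01,
       -5.68287587e-02,  1.40915849e-02,  3.99475789e-05]), 'ee_pos': array([0.17317667, 0.62596635, 0.21372942]), 'tcp_rot': array([[-9.63798979e-01,  2.66629754e-01, -3.19113738e-04],
       [ 2.66629921e-01,  9.63797693e-01, -1.57887529e-03],
       [-1.13414045e-04, -1.60680367e-03, -9.99998703e-01]]), 'wrist_force': array([-0.44622744,  0.3445556 ,  0.63742084]), 'moment': array([-0.05216317, -0.02602878, -0.02284774]), 'grasp_force': 0.0, 'gripper_width': 0.09242097418355771}
```

View pics/top0.png

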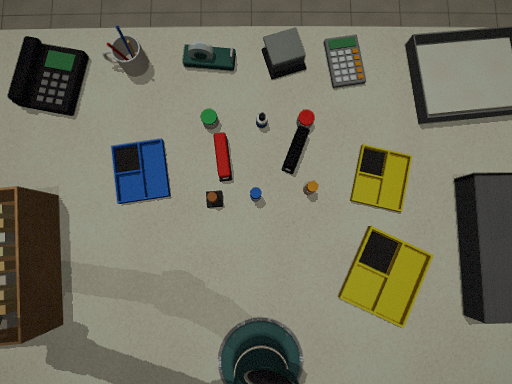

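View pics/scene0.png

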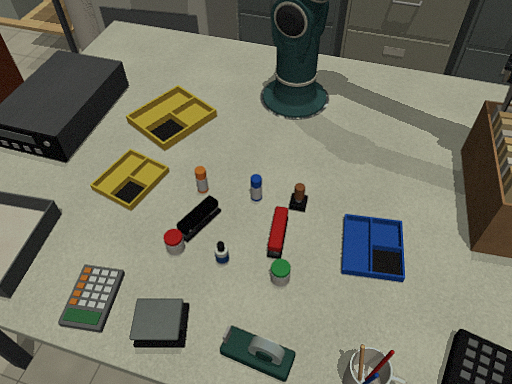

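The top view shows these items (up = +x, left = +y):
- Blue tray (140,170).
- Two yellow trays: the small one at (381,178) and a large look-alike at (385,275).
- Red stapler (222,157) and black stapler (295,150).
- Orange glue (312,187) and blue glue (256,193).
- Green tub (209,117) and red tub (306,118).
- Fluid bottle (262,120) and stamp (214,199).

The scene view agrees.

What could be mistaken for what:
- **Yellow tray:** small (381,178) or large (385,275). I choose the small one and will check its size against 165x145.
- **Glue:** orange (312,187), not blue (256,193).
- **Tub:** green (209,117), not red (306,118).
- **Stapler:** red (222,157) and black (295,150).

```bash
cat > h.py <<'E'
import numpy as np,cv2
from station import env,effector,solver,viewer,search_frame,tip_of
def cloud(cam,d,T=None):
    """world point per pixel; T: camera->world 4x4 for the wrist"""
    i=viewer.camera_info(cam); h,w=d.shape
    uv=np.stack(np.meshgrid(np.arange(w),np.arange(h)),-1).reshape(-1,1,2).astype(float)
    n=cv2.undistortPoints(uv,i["intrinsics"],i["dist_coeffs"])[:,0]
    z=d.reshape(-1,1); p=np.hstack([n[:,:1]*z,-n[:,1:]*z,-z])
    R,t=(i["rotation"],i["eye"]) if T is None else (T[:3,:3],T[:3,3])
    P=p@R.T+t; P[z[:,0]==0]=np.nan
    return P.reshape(h,w,3)
def wrist():
    s=env.sense(); B=np.eye(4); B[:3,:3]=s["tcp_rot"]; B[:3,3]=s["ee_pos"]
    T=B@viewer.camera_info("wrist")["T_tool_cam"]
    p,d=viewer.read_camera("wrist"); return p,cloud("wrist",d,T)
def rect(xy):
    """centre, long dir angle, sizes"""
    (c,s,a)=cv2.minAreaRect((xy*1000).astype(np.float32)); a=np.radians(a)
    if s[0]<s[1]: a+=np.pi/2; s=s[::-1]
    a=(a+np.pi/2)%np.pi-np.pi/2
    return np.array(c)/1000,a,np.array(s)
def Rz(a): # tool down, tool y (closing line) at world angle a
    y=np.array([np.cos(a),np.sin(a),0]); z=np.array([0,0,-1.]); return np.stack([np.cross(y,z),y,z],1)
E
cat > loc.py <<'E'
from h import *
p,d=viewer.read_camera("top"); P=cloud("top",d); hsv=cv2.cvtColor(p,cv2.COLOR_RGB2HSV)
H,S,V=[hsv[...,k].astype(int) for k in range(3)]
def blob(m,u,v,r=60):
    m=m.copy(); k=np.zeros_like(m); k[max(0,v-r):v+r,max(0,u-r):u+r]=1; m&=k
    n,l,st,c=cv2.connectedComponentsWithStats(m.astype(np.uint8)); j=1+np.argmax(st[1:,4]); return l==j
z=P[...,2]
for n,m,u,v in [("blue",(H>100)&(H<125)&(S>150),140,170),("ysmall",(H>20)&(H<35)&(S>150),381,178),("ybig",(H>20)&(H<35)&(S>150),385,280)]:
    b=blob(m,u,v,45 if n!="ybig" else 60); q=P[b]; q=q[~np.isnan(q[:,0])]; print(n,rect(q[:,:2]),"z",np.percentile(q[:,2],[2,50,98]).round(3))
for n,u,v,r,h in [("red_stapler",222,157,28,.054),("black_stapler",295,150,28,.054),("orange_glue",312,187,11,.08),("green_tub",209,117,13,.052),("stamp",214,198,12,.076),("blue_glue",256,193,11,.08),("red_tub",306,118,13,.052),("fluid",262,120,10,.072)]:
    k=np.zeros_like(z,bool); k[v-r:v+r,u-r:u+r]=1
    if n=="black_stapler": k&=V<90
    if n=="red_tub": k&=(S>150)
    if n=="red_stapler": k&=(S>150)
    q=P[k&(np.abs(z-h)<.012)]; c,a,s=rect(q[:,:2]) 
    t=tip_of("top",n); t=[(round(e["score"],2),np.round(e["at"],3)) for e in t[:2]]
    print(n,c.round(4),round(a,3),s.round(0),"med",np.median(q,0).round(4),len(q),"net",t)
for n in("blue_tray","yellow_tray"): print(n,[(round(e["score"],2),np.round(e["at"],3)) for e in tip_of("top",n)])
m=np.isfinite(z)&(z>.1); print("tall",[ (P[m&(P[...,1]*s>.3)].min(0).round(2),P[m&(P[...,1]*s>.3)].max(0).round(2)) for s in(1,-1)])
cv2.imwrite("pics/crop0.png",cv2.resize(p[100:330,100:440,::-1],None,fx=2.3,fy=2.3,interpolation=cv2.INTER_CUBIC))
E
python3 loc.py
```

```text
blue (array([0.52465845, 0.33424591]), np.float64(0.13982221565772157), array([164.23919678, 145.72312927])) z [0.001 0.006 0.025]
ysmall (array([ 0.49818991, -0.34827548]), np.float64(-0.23737806744506784), array([165.67062378, 145.25881958])) z [-0.     0.005  0.024]
ybig (array([ 0.2237684 , -0.34670001]), np.float64(-0.4550406201822259), array([216.67225647, 190.74421692])) z [0.001 0.006 0.03 ]
red_stapler [0.5614 0.1007] 0.115 [123.  34.] med [0.559  0.0995 0.0537] 537 net [(0.93, array([0.558, 0.098, 0.002]))]
black_stapler [ 0.5903 -0.1085] -0.382 [143.  35.] med [ 0.5801 -0.1054  0.0534] 554 net [(0.74, array([ 0.58 , -0.106, -0.001])), (0.67, array([0.558, 0.098, 0.002]))]
orange_glue [ 0.467  -0.1416] -1.55 [29. 27.] med [ 0.4671 -0.1404  0.0797] 102 net [(0.74, array([ 0.469, -0.143, -0.005])), (0.62, array([0.442, 0.123, 0.001]))]
green_tub [0.6701 0.1371] 0.007 [46. 42.] med [0.6692 0.1381 0.0521] 220 net [(0.6, array([0.669, 0.138, 0.002]))]
stamp [0.4425 0.1243] 1.542 [26. 24.] med [0.4434 0.1241 0.0756] 87 net [(0.83, array([0.44 , 0.124, 0.001]))]
blue_glue [0.4518 0.0105] -0.015 [28. 26.] med [0.4513 0.0105 0.0799] 100 net [(0.43, array([ 0.455,  0.008, -0.002]))]
red_tub [ 0.6557 -0.1322] -0.031 [60. 42.] med [ 0.6614 -0.1317  0.0519] 217 net [(0.48, array([ 0.663, -0.139,  0.002]))]
fluid [ 0.664  -0.0095] 0.006 [17. 14.] med [ 0.6618 -0.0107  0.0721] 39 net [(0.42, array([ 0.666, -0.009,  0.004]))]
blue_tray [(0.97, array([ 0.522,  0.334, -0.003]))]
yellow_tray [(0.79, array([ 0.495, -0.35 , -0.003])), (0.54, array([0.56 , 0.099, 0.002]))]
tall [(array([0.1 , 0.33, 0.1 ]), array([0.88, 0.67, 0.23])), (array([ 0.11, -0.67,  0.1 ]), array([ 0.5 , -0.56,  0.11]))]
```

View pics/crop0.png

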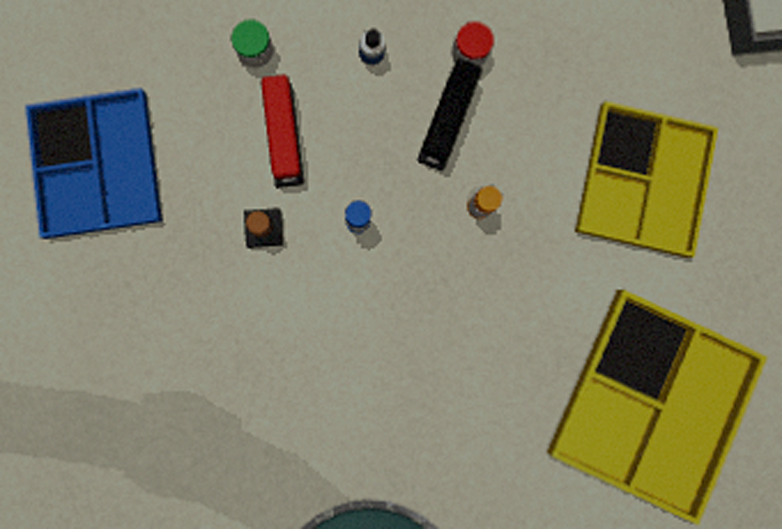

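The crop confirms the choices. The small yellow tray measures 166x145 mm and the large one 217x191, so the look-alike is excluded. The mats are at the +x,+y cells, so the tray yaws are +0.140 (blue) and -0.237 (yellow). The staplers lie roughly along world x. Next I'll refine the stapler axes, then start with the red stapler.

```bash
cat >> h.py <<'E'
TR={"b":(np.array([.5247,.3342]),.140),"y":(np.array([.4982,-.3483]),-.237)}
def intray(k,x,y):
    c,a=TR[k]; return c+np.array([[np.cos(a),-np.sin(a)],[np.sin(a),np.cos(a)]])@[x,y]
HI=.19
def go(xy,z,a):
    """reach, choosing the half turn that keeps joints nearest"""
    q0=env.sense()["joint_positions"]; best=None
    for k in (0,np.pi,-np.pi):
        q=solver.inverse_kinematics([*xy,z],Rz(a+k))
        if q is not None and (best is None or np.abs(q-q0).max()<best[0]): best=(np.abs(q-q0).max(),a+k)
    env.reach([*xy,z],Rz(best[1]))
def pick(xy,z,a,N):
    go(xy,HI,a); env.movel([*xy,z],rate=.25); effector.grasp(N)
    s=env.sense(); print("grip",round(s["gripper_width"],4),s["grasp_force"],"t",s["t"]); env.movel([*xy,HI],rate=.25)
    print("lifted width",round(env.sense()["gripper_width"],4),"t",env.sense()["t"])
def place(xy,z,a):
    go(xy,HI,a); env.movel([*xy,z+.025],rate=.25); env.movel([*xy,z],rate=.06)
    print("F",env.sense()["wrist_force"].round(1)); effector.release(); env.movel([*xy,HI],rate=.25); print("t",env.sense()["t"])
E
cat > s1.py <<'E'
from h import *
d=np.load("top0.npy"); P=cloud("top",d); p=cv2.imread("pics/top0.png"); hsv=cv2.cvtColor(p,cv2.COLOR_BGR2HSV); V=hsv[...,2]
z=P[...,2]
for n,c,rng in (("red",(.56,.1),.08),("black",(.58,-.106),.08)):
    m=(np.hypot(P[...,0]-c[0],P[...,1]-c[1])<rng)&(np.hypot(P[...,0]-.662,P[...,1]+.132)>.026)&(np.hypot(P[...,0]-.67,P[...,1]-.1375)>.026)
    for lo in(.006,.045):
        q=P[m&(z>lo)]; print(n,lo,rect(q[:,:2]), "depthmap rect")
E
python3 s1.py
```

```text
red 0.006 (array([0.55991199, 0.10154129]), np.float64(-0.12387400862783693), array([128.35746765,  62.28891373])) depthmap rect
red 0.045 (array([0.56216003, 0.10116817]), np.float64(0.11915127526398783), array([123.53881073,  34.0891037 ])) depthmap rect
black 0.006 (array([ 0.58061877, -0.10529358]), np.float64(0.1302237503253989), array([128.41624451,  89.97146606])) depthmap rect
black 0.045 (array([ 0.5801189 , -0.10503311]), np.float64(-0.38015039980032483), array([122.70910645,  34.0137825 ])) depthmap rect
```

```bash
cat > s2.py <<'E'
from h import *
s=env.sense(); env.movel([*s["ee_pos"][:2],.30],rate=.25); print(env.sense()["t"])
pick(np.array([.560,.1005]),.025,.118+np.pi/2,30)
place(intray("b",0,-.0375),.0305,TR["b"][1]+np.pi/2)
p,C=wrist(); cv2.imwrite("pics/w1.png",p[:,:,::-1])
E
python3 s2.py
```

```text
1.1417
grip 0.0339 29.999991953372955 t 5.2167
lifted width 0.0337 t 6.025
F [ 0.1  0.7 -1.6]
t 9.85
```

View pics/w1.png

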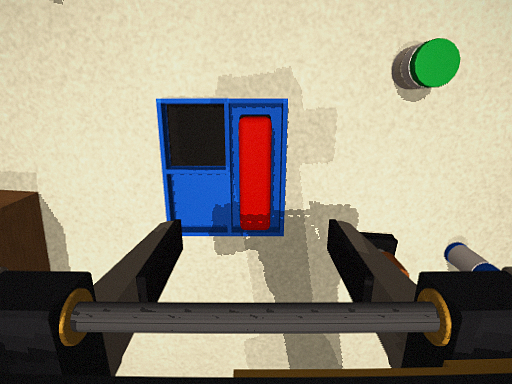

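The red stapler (255,172) lies in the blue tray's long bay. Next: black stapler, stamp, orange glue and green tub, then a top view.

```bash
cat > s3.py <<'E'
from h import *
pick(np.array([.580,-.105]),.025,-.38+np.pi/2,30)
place(intray("y",0,-.0375),.0302,TR["y"][1]+np.pi/2)
p,d=viewer.read_camera("top"); cv2.imwrite("pics/top1.png",cv2.resize(p[90:230,100:440,::-1],None,fx=2.3,fy=2.3))
P=cloud("top",d); z=P[...,2]
for k in "by":
    q=P[(np.hypot(P[...,0]-TR[k][0][0],P[...,1]-TR[k][0][1])<.11)&(z>.045)&(z<.075)]; c,a,s=rect(q[:,:2]); w=c-TR[k][0]; t=TR[k][1]
    print(k,"stapler in tray",w@[np.cos(t),np.sin(t)],w@[-np.sin(t),np.cos(t)],a-t,s,"ztop",np.median(q[:,2]))
E
python3 s3.py
```

```text
grip 0.0333 30.00005006790161 t 13.1167
lifted width 0.0338 t 13.925
F [ 0.7 -0.8 -1.9]
t 18.0667
b stapler in tray 0.002519196997082543 -0.03623121828479448 0.0012391338709415445 [124.07243347  34.81946182] ztop 0.05753942233162945
y stapler in tray 0.011615167194419204 -0.03435700061833291 0.013488346560701525 [97.45639038 34.60988617] ztop 0.05652554630325107
```

View pics/top1.png

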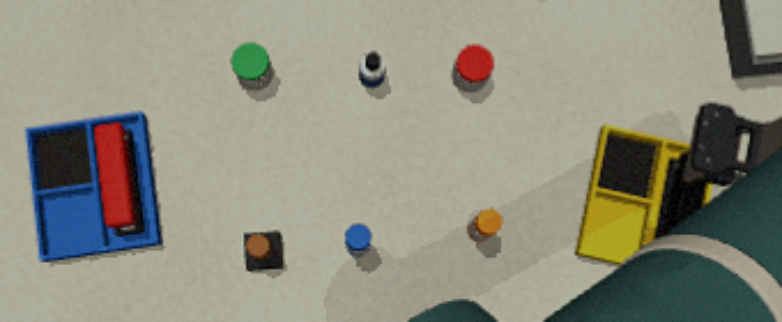

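The red stapler is seated at (+2.5, -36) mm in its bay. The black one is in its bay too, partly hidden by the arm, and the spares have not moved. Next come the stamp, glue and tub.

```bash
cat > s4.py <<'E'
from h import *
pick(np.array([.4427,.1243]),.038,np.pi/2,20)
place(intray("y",.042,.0325),.0433,TR["y"][1])
pick(np.array([.467,-.1412]),.046,np.pi/2,15)
place(intray("b",.045,.0325),.0510,TR["b"][1])
pick(np.array([.670,.1373]),.024,np.pi/2,15)
place(intray("b",-.046,.0335),.0290,TR["b"][1])
env.reach([.45,0,.35],Rz(np.pi/2))
p,C=wrist(); cv2.imwrite("pics/w2.png",p[:,:,::-1])
p,d=viewer.read_camera("scene"); cv2.imwrite("pics/scene2.png",p[:,:,::-1])
p,d=viewer.read_camera("top"); cv2.imwrite("pics/top2.png",cv2.resize(p[90:230,100:440,::-1],None,fx=2.3,fy=2.3)); np.save("top2.npy",d)
P=cloud("top",d); z=P[...,2]
for k in "by":
    t=TR[k][1]; w=P[...,:2]-TR[k][0]; X=w@[np.cos(t),np.sin(t)]; Y=w@[-np.sin(t),np.cos(t)]
    for n,x,y,rx in (("bay",0,-.0375,.085),("mat",.04,.0325,.037),("bare",-.04,.0325,.037)):
        m=(abs(X-x)<rx)&(abs(Y-y)<.034)&(z>.045)
        if m.sum()<20: print(k,n,"empty",m.sum());continue
        m&=(z>np.nanpercentile(z[m],90)-.008); c,a,s=rect(np.stack([X[m],Y[m]],1)); print(k,n,c.round(4),round(a,2),s.round(0),"ztop",np.median(z[m]).round(4))
E
python3 s4.py
```

```text
grip 0.0275 19.99328076839447 t 21.7083
lifted width 0.0274 t 22.4667
F [-0.3 -0.  -0.3]
t 27.125
grip 0.0297 15.001480132341385 t 29.975
lifted width 0.0297 t 30.7
F [ 0.6 -0.2 -0.8]
t 35.4833
grip 0.0455 15.000166520476341 t 38.1083
lifted width 0.0456 t 38.925
F [-0.5 -0.8 -0.1]
t 42.925
b bay [ 0.0024 -0.0366] 0.0 [124.  35.] ztop 0.0581
b mat [0.0448 0.0325] -0.1 [29. 28.] ztop 0.0843
b bare [-0.046   0.0345] 1.44 [43. 41.] ztop 0.0565
y bay [ 0.0002 -0.0347] 0.0 [124.  35.] ztop 0.0571
y mat [0.0408 0.0336] 0.02 [26. 23.] ztop 0.0795
y bare empty 0
```

View pics/top2.png

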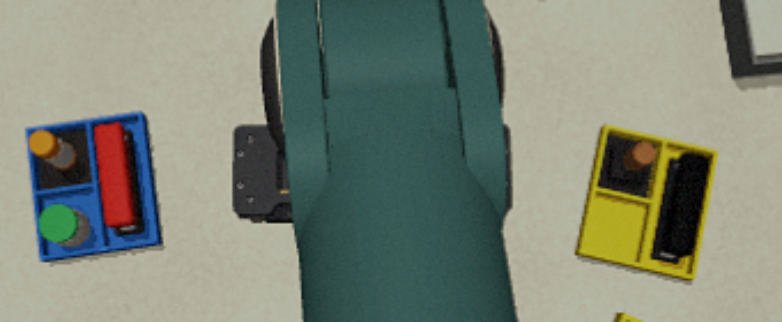

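View pics/scene2.png

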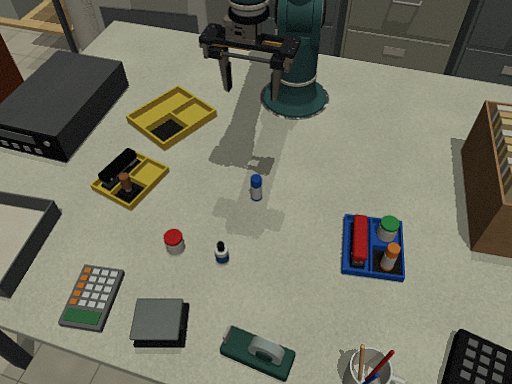

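The top and scene views show all five items in their own compartments, with top heights of 4 mm plus each item's height, so they sit on the floors. The spares stand unmoved at (257,188), (174,240) and (221,252) in the scene view, and the gripper is clear. Handing in.

```bash
python3 -c "
from station import workorder
print(workorder.finish_job())"
```

```text
the job is handed in; nothing more can be done
None
```

Both desk kits are made up and the job is handed in at about 45 s on the robot's clock. The last pictures showed all five items on the floors of their compartments within tolerance and the three spares where they started; the hand-in itself returned no verdict.

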